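# Put the returned radios on charge by colour

## Task

Move the four hand-held radios from the wooden return tray into the chargers, each upright and fully down in the charger whose tape has the radio's colour, one at a time in the order the crews leave: red, then yellow, then green, then blue. Set each radio down and let go of it rather than dropping it, and leave the bottle and the carton where they stand.

Things in the scene. Friction and masses are not known exactly. Their poses are not given: they have to be found in the camera images.
- radio_red: Black hand-held radio, red top and red band: upright block 34 (x) x 56 (y) x 100 mm (z), 0.2 kg; on top a 22 mm stub antenna (dia. 13, at y +17) and 10 mm knob (dia. 14, y -12). Origin: centre of underside, display at -x. Stands in a fixed wooden tray, row pitch 78 mm along y, any order; tray floor 5 mm, walls 30 mm above the table. Grip across the 34 mm, near the top.
- radio_yellow: Black hand-held radio, yellow top and yellow band: upright block 34 (x) x 56 (y) x 100 mm (z), 0.2 kg; on top a 22 mm stub antenna (dia. 13, at y +17) and 10 mm knob (dia. 14, y -12). Origin: centre of underside, display at -x. Stands in a fixed wooden tray, row pitch 78 mm along y, any order; tray floor 5 mm, walls 30 mm above the table. Grip across the 34 mm, near the top.
- radio_green: Black hand-held radio, green top and green band: upright block 34 (x) x 56 (y) x 100 mm (z), 0.2 kg; on top a 22 mm stub antenna (dia. 13, at y +17) and 10 mm knob (dia. 14, y -12). Origin: centre of underside, display at -x. Stands in a fixed wooden tray, row pitch 78 mm along y, any order; tray floor 5 mm, walls 30 mm above the table. Grip across the 34 mm, near the top.
- radio_blue: Black hand-held radio, blue top and blue band: upright block 34 (x) x 56 (y) x 100 mm (z), 0.2 kg; on top a 22 mm stub antenna (dia. 13, at y +17) and 10 mm knob (dia. 14, y -12). Origin: centre of underside, display at -x. Stands in a fixed wooden tray, row pitch 78 mm along y, any order; tray floor 5 mm, walls 30 mm above the table. Grip across the 34 mm, near the top.
- charger_red: Black fixed charger, red tape on its front apron (x -32 to -70 mm); 86 mm wide (y), row pitch 96 mm along y, any order. Origin: underside, below the pocket centre, z up. Pocket floor 12 mm above origin, 44 (x) x 66 (y) mm, widening to 54 x 76 at its mouth 45 mm above origin. Radio stands in it upright, its x along charger x (either way round).
- charger_yellow: Black fixed charger, yellow tape on its front apron (x -32 to -70 mm); 86 mm wide (y), row pitch 96 mm along y, any order. Origin: underside, below the pocket centre, z up. Pocket floor 12 mm above origin, 44 (x) x 66 (y) mm, widening to 54 x 76 at its mouth 45 mm above origin. Radio stands in it upright, its x along charger x (either way round).
- charger_green: Black fixed charger, green tape on its front apron (x -32 to -70 mm); 86 mm wide (y), row pitch 96 mm along y, any order. Origin: underside, below the pocket centre, z up. Pocket floor 12 mm above origin, 44 (x) x 66 (y) mm, widening to 54 x 76 at its mouth 45 mm above origin. Radio stands in it upright, its x along charger x (either way round).
- charger_blue: Black fixed charger, blue tape on its front apron (x -32 to -70 mm); 86 mm wide (y), row pitch 96 mm along y, any order. Origin: underside, below the pocket centre, z up. Pocket floor 12 mm above origin, 44 (x) x 66 (y) mm, widening to 54 x 76 at its mouth 45 mm above origin. Radio stands in it upright, its x along charger x (either way round).
- bottle: Bystander, loose: green drinking bottle with steel cap, 64 mm diameter, 170 mm high; origin at the centre of its underside. Leave it alone.
- carton: Bystander, loose: closed cardboard carton 110 x 80 x 60 mm; origin at the centre of its underside. Leave it alone.
Things that resemble listed ones, but are neither listed nor needed, are in the scene too. What is shaped like the radio_yellow but turquoise is not meant.

How it is judged:
On the way, in this order (a step that is already met when the one before it is completed fails the run):
1. the red radio stands seated in the red charger, let go (horizontal distance between radio_red and charger_red below 0.011 m and z of radio_red in the frame of charger_red below 0.018 m and angle between radio_red's own z axis and vertical below 0.12 rad and contact force between the fingers and radio_red below 0.3 N), for 0.2 s.
2. the yellow radio stands seated in the yellow charger, let go (horizontal distance between radio_yellow and charger_yellow below 0.011 m and z of radio_yellow in the frame of charger_yellow below 0.018 m and angle between radio_yellow's own z axis and vertical below 0.12 rad and contact force between the fingers and radio_yellow below 0.3 N), for 0.2 s.
3. the green radio stands seated in the green charger, let go (horizontal distance between radio_green and charger_green below 0.011 m and z of radio_green in the frame of charger_green below 0.018 m and angle between radio_green's own z axis and vertical below 0.12 rad and contact force between the fingers and radio_green below 0.3 N), for 0.2 s.
4. the blue radio stands seated in the blue charger, let go (horizontal distance between radio_blue and charger_blue below 0.011 m and z of radio_blue in the frame of charger_blue below 0.018 m and angle between radio_blue's own z axis and vertical below 0.12 rad and contact force between the fingers and radio_blue below 0.3 N), for 0.2 s.
At the end, for the whole second after the job is handed in: All four radios stand in the chargers of their own colours: within 11 mm of the pocket centre, underside less than 18 mm above the charger's underside (the pocket floor is at 12 mm), tilted less than 0.12 rad, released and at rest; bottle and carton within 30 mm of where they stood (all of step 1 and all of step 2 and all of step 3 and all of step 4 and linear speed of each of radio_red, radio_yellow, radio_green, radio_blue below 0.03 m/s and angular speed of each of radio_red, radio_yellow, radio_green, radio_blue below 0.3 rad/s and distance of each of bottle, carton from where it was at the start of the episode below 0.03 m); the robot touches nothing.
It fails at once if the bottle is disturbed (moved 30 mm or more) (distance of bottle from where it was at the start of the episode above 0.03 m).
It fails at once if the carton is disturbed (moved 30 mm or more) (distance of carton from where it was at the start of the episode above 0.03 m).
It fails at once if a radio is dropped (moves faster than 0.7 m/s with no finger touching it) ((linear speed of radio_red above 0.7 m/s and contact force between the fingers and radio_red below 0.05 N) or (linear speed of radio_yellow above 0.7 m/s and contact force between the fingers and radio_yellow below 0.05 N) or (linear speed of radio_green above 0.7 m/s and contact force between the fingers and radio_green below 0.05 N) or (linear speed of radio_blue above 0.7 m/s and contact force between the fingers and radio_blue below 0.05 N)).
It also fails if it takes over 112 s, if anything falls off the work surface, if the arm or the gripper's body presses on something with over 40 N, if the wrist force passes 120 N, or if a joint passes its speed limit or range.

## Robot

A 6-joint arm with a two-finger parallel gripper is mounted at the origin on the work surface. World frame = base frame: x ahead of the robot, y to its left, z up, the work surface at z = 0. Lengths are in m, angles in rad, forces in N, time in s.
With the tool pointing down it reaches from about 0.25 to 0.725 m from the base axis. Payload 9.7 kg.
Tool frame: the origin (TCP) lies between the finger pads; the fingertips stand 22 mm ahead of it and the grasp point (between the pads) lies 3 mm ahead of it; z points along the fingers, y is the line along which they close (so a half turn about z gives the same grasp; the last joint's range is limited). The gripper opens to 85 mm and grips with 20 to 120 N. Pads are 22 mm wide; open, the fingers measure 114 mm over their backs; the gripper's body (76 mm by 85 mm) begins 54 mm behind the grasp point. The pads swing forward as they close: fully open they stand 13 mm farther back than shut.
Start: joints at [-1.118, 0.087, 0.176, 1.66, 0, 1.571], TCP at [0.241, -0.495, 0.253] pointing down, gripper open.
Joint ranges: [-3.13, 3.13], [-0.85, 1.81], [-1.15, 1.24], [-2.2, 2.28], [-1.44, 1.52], [-3.14, 3.14]. Speed limits (rad/s): [2.22, 2.22, 2.57, 3.14, 3.14, 3.14].

## Interface

Orientations are given as [roll, pitch, yaw] about the fixed x, y, z axes, in that order (R = Rz(yaw) Ry(pitch) Rx(roll)).
In Python, from plant import r gives the robot as it stands.
- The arm moves only by the tool arm_command, never from a script. Its argument "motion" is a list of rows, each a list of 3 entries, a list of its own where there are three numbers: the turn, a rotation vector about the tool's x, y, z scaled (see below), then the shift along the tool's x, y, z scaled (see below), then the opening, from 0 (shut) to 1 (fully open). In form: [[[ax, ay, az], [tx, ty, tz], claw], ...]. A call has 1 to 10 rows; each row shifts and turns the commanded pose from where the row before left it, along the tool's axes as they then stand; what a row does not reach is not made up. The controller multiplies each number of a shift by 40 cm and each number of a turn by pi rad. A row lasts 1/10 s, in which the tool goes at most 50 mm and 8.59 degrees, less where a joint would pass 70% of its speed; a pose out of reach is approached as far as the arm can. A call with a number of a shift or a turn outside -1 to 1 is refused whole. A call with a gripper value outside its range is refused whole. The fingers move at their own pace and stop on an object; "force" is the grip in N (left out, the last holds). Time passes only in rows, so rows that do not move let the fingers close. It gives the time, the measured TCP pose, the force, the opening and the grip force at its end, in the units of the state.
- r.observe(): the state, without advancing time (a new reading comes with each control period).
- r.get_image(name): name is "side" or "top" or "wrist"; returns a dict with "pixels" (400x640x3 uint8, red, green, blue), "K" (3x3 intrinsics, pixels), "camera_from_world" (4x4, takes a point from world to camera coordinates). Camera axes: x right, y down, z forward; pixel columns grow to the right and rows downward; lengths in m; the calibration is good to about 2 mm. The wrist camera is an equidistant fisheye: a pixel r from the principal point sees the ray r / f radians off the axis. A picture is of the moment at which its call begins. There is no depth.
- r.finish_job(): hands the job in; it is judged then, once.
Trained networks look in a picture, given as the dict that the camera call returned (one of the last four; its "shot" number tells which), for a name from the list of things; names that differ only in an ending like _2 or _b are one class to them, and where a whole thing is asked for, a point or a joint stands for the part that bears it (a point fixed in the world has none). Each returns a list of dicts, best first, with "conf" (0 to 1); they miss things now and then, are a little off and sometimes report something else, mostly with a low value. They report only what shows in the picture. A call takes as long as a camera call. They do not tell look-alikes from the thing itself.
- r.search_frame(picture, query): "extent" ([centre column, centre row, width, height] in pixels, round what is visible of it).
- r.trace(picture, query): "region" (400x640 bool, what is visible of it) and "extent" ([centre column, centre row, width, height] in pixels, round what is visible of it).
- r.spot_point(picture, query): "uv" ([column, row] in pixels: a listed point, or the origin of a listed thing).
The state is a dict: "t": time; "q": joint angles; "dq": joint speeds; "joint_efforts": joint torques, N m; "ee_pos": TCP position; "tcp_rot": TCP orientation; "ft_force": force on the tool from outside, world axes, zero at the start; "wrist_torque": the same for the moment, N m; "opening": finger opening in m; "grasp_force": force on a finger pad.
Only numpy, scipy, OpenCV 4.12 (cv2) and the standard library are available. Lean on these libraries where they do the work, as an engineer would, in place of code of your own. Each camera call takes 0.05 s, during which the arm holds its last target. There are 200 camera calls.

## Working session

There is one attempt and no reset: what is moved stays moved. The work goes in short steps, Python scripts to look and compute and a tool call to move; the robot and the scene stay as the last step left them, time stands still between calls to the robot, and variables do not carry over. Pictures are saved under pics/ and viewed, at most 14 in all, crops included, and the job is handed in when it is done.

Besides the shell and the picture viewer there is one more tool, called after "Request:" as a command line: name --argument value ..., lists and objects as JSON in quotes. arm_command: Moves the arm, as the interface text tells. Shifts and turns lie within -1 to 1; 1 stands for 40 cm of shift or pi rad of turn. Its arguments: {"type":"object","properties":{"motion":{"type":"array"},"force":{"type":"number"}},"required":["motion"]}

```bash
ls; mkdir -p pics
python3 - <<'E'
from plant import r
import cv2,json
s=r.observe();print(s['t'],s['ee_pos'],s['tcp_rot'],s['opening'])
for n in ['top','side']:
    p=r.get_image(n);cv2.imwrite(f'pics/{n}0.png',p['pixels'][:,:,::-1]);print(n,p['K'].tolist(),p['camera_from_world'].round(4).tolist())
    for c in ['radio','charger']:
        for k in ['red','yellow','green','blue']:
            print(c,k,[( [round(float(v)) for v in d['uv']],round(d['conf'],2)) for d in r.spot_point(p,c+'_'+k)][:4])
print(r.observe()['t'])
E
```

```text
pics
0.0 [ 0.24052617 -0.49438298  0.25256805] [-3.14021440e+00  1.55936932e-05  4.52798213e-01] 0.08517470060790287
top [[374.32522678239224, 0.0, 318.80748937634473], [0.0, 374.32522678239224, 194.9934049778561], [0.0, 0.0, 1.0]] [[0.0269, -0.9996, -0.0032, -0.0011], [-0.9959, -0.0265, -0.0868, 0.5218], [0.0867, 0.0056, -0.9962, 1.1687], [0.0, 0.0, 0.0, 1.0]]
radio red [([352, 210], 0.67)]
radio yellow [([316, 245], 0.81), ([323, 207], 0.67), ([346, 158], 0.66)]
radio green [([375, 212], 0.56), ([300, 208], 0.26)]
radio blue [([300, 208], 0.69)]
charger red [([261, 157], 0.58)]
charger yellow [([346, 156], 0.64), ([348, 210], 0.16)]
charger green [([315, 155], 0.75)]
charger blue [([288, 151], 0.72)]
side [[457.26453688312154, 0.0, 321.9723759895745], [0.0, 457.26453688312154, 194.0152063200833], [0.0, 0.0, 1.0]] [[-0.9352, -0.3539, 0.0142, 0.4936], [-0.2699, 0.6862, -0.6755, 0.1618], [0.2293, -0.6356, -0.7372, 1.2704], [0.0, 0.0, 0.0, 1.0]]
radio red [([348, 187], 0.75)]
radio yellow [([338, 206], 0.74), ([369, 222], 0.74), ([326, 220], 0.33)]
radio green [([355, 173], 0.74)]
radio blue [([328, 222], 0.79)]
charger red [([252, 241], 0.89)]
charger yellow [([292, 174], 0.92)]
charger green [([279, 192], 0.63)]
charger blue [([266, 212], 0.76)]
0.9
```

Run:
```python
import cv2
a=cv2.imread('pics/top0.png')[100:280,210:450];cv2.imwrite('pics/top0c.png',cv2.resize(a,None,fx=3.3,fy=3.3,interpolation=2))
a=cv2.imread('pics/side0.png')[100:300,200:460];cv2.imwrite('pics/side0c.png',cv2.resize(a,None,fx=3,fy=3,interpolation=2))
```

```text
(no output)
```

View pics/top0c.png

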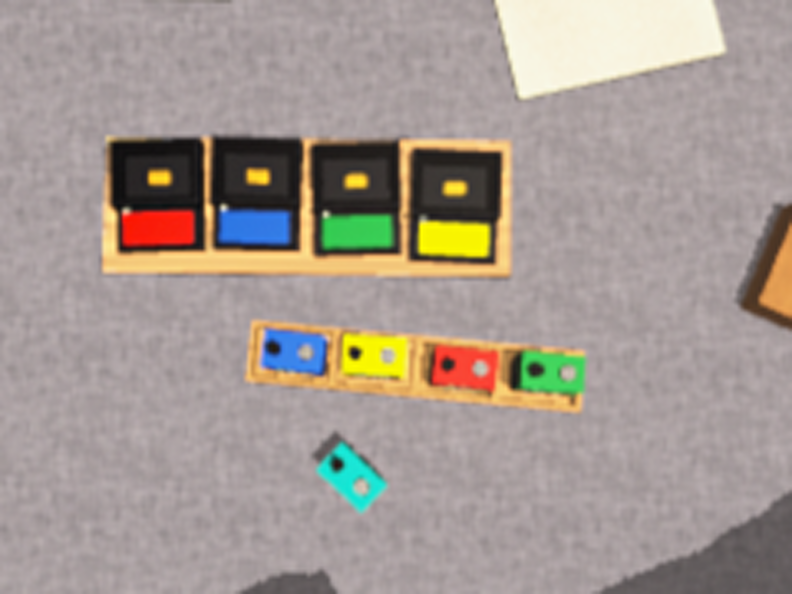

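View pics/side0c.png

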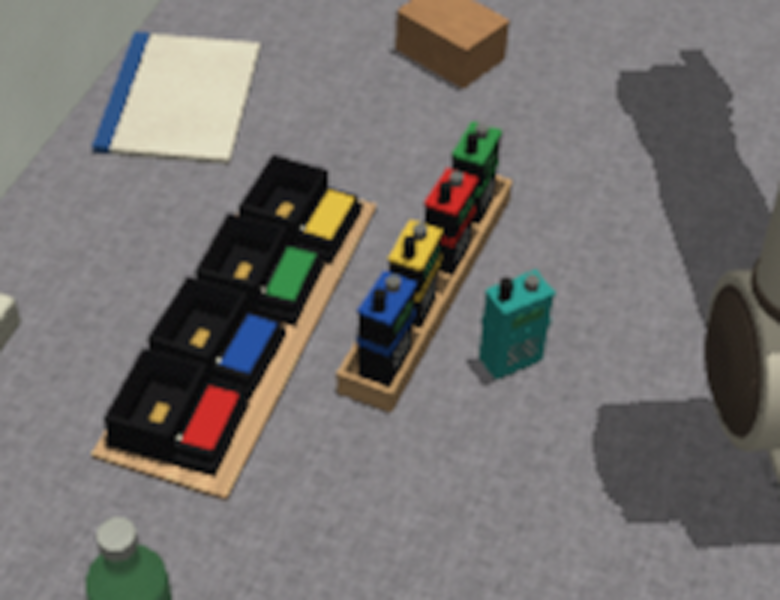

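```bash
cat > h.py <<'E'
import numpy as np,cv2
H={'red':[(0,6),(174,180)],'yellow':[(24,33)],'green':[(50,80)],'blue':[(100,120)]}
def mask(px,k):
    h=cv2.cvtColor(px,cv2.COLOR_RGB2HSV);m=np.zeros(h.shape[:2],np.uint8)
    for a,b in H[k]: m|=cv2.inRange(h,(a,130,60),(b,255,255))
    return m
def ray(p,uv,fish=False):
    K=np.array(p['K']);T=np.array(p['camera_from_world']);x=(np.array(uv,float)-K[:2,2])/K[0,0]
    if fish:
        n=np.linalg.norm(x);d=np.array([*(x/n*np.sin(n)),np.cos(n)]) if n>1e-9 else np.array([0,0,1.])
    else: d=np.array([*x,1.])
    R=T[:3,:3];return -R.T@T[:3,3],R.T@d
def on(p,uv,z,fish=False):
    c,d=ray(p,uv,fish);return (c+d*(z-c[2])/d[2])[:2]
def blobs(px,k,amin=60):
    cs,_=cv2.findContours(mask(px,k),cv2.RETR_EXTERNAL,cv2.CHAIN_APPROX_NONE)
    return sorted([c[:,0,:] for c in cs if cv2.contourArea(c)>amin],key=lambda c:-cv2.contourArea(c))
E
python3 - <<'E'
from h import *
from plant import r
p=r.get_image('top')
px=p['pixels']
for k in H:
    for c in blobs(px,k):
        if not(220<c[:,0].mean()<440 and 120<c[:,1].mean()<280):continue
        z=.105 if c[:,1].mean()>185 else .04
        w=np.array([on(p,u,z) for u in c]).astype(np.float32)
        (cx,cy),(a,b),t=cv2.minAreaRect(w*1000)
        print(k,c.mean(0).round(1),'rect',round(cx),round(cy),round(a),round(b),round(t,1))
h=cv2.cvtColor(px,cv2.COLOR_RGB2HSV)
m=cv2.inRange(h,(12,120,120),(35,255,255));n,l,st,ce=cv2.connectedComponentsWithStats(m[130:175,235:375])
for i in range(1,n):
    if 8<st[i,4]<60: u=ce[i]+[235,130];print('gold',u.round(1),st[i,4],on(p,u,.02).round(4))
E
```

```text
red [257.3 168.7] rect 599 210 35 70 1.5
red [350.2 211.1] rect 470 -82 57 36 84.8
yellow [323.1 207.4] rect 478 -1 60 37 86.8
yellow [347. 172.] rect 595 -74 32 69 1.5
green [317.7 170.1] rect 599 19 32 66 1.5
green [376.8 212.4] rect 467 -159 33 56 0.6
blue [286.5 168.4] rect 602 117 68 34 87.9
blue [298.2 206.1] rect 480 70 54 33 84.4
gold [258.  153.1] 33 [0.6521 0.2125]
gold [287.9 153.1] 34 [0.6548 0.1161]
gold [243.6 165.3] 40 [0.6113 0.257 ]
gold [317.4 154.2] 33 [0.6534 0.021 ]
gold [347.3 156.8] 34 [ 0.6476 -0.0754]
```

Request:
arm_command --motion '[[[0, 0, -0.0421], [0, 0, 0], 1], [[0, 0, -0.0421], [0, 0, 0], 1], [[0, 0, -0.0421], [0, 0, 0], 1], [[0, 0, -0.0421], [0, 0, 0], 1], [[0, 0, -0.0421], [0, 0, 0], 1], [[0, 0, -0.0421], [0, 0, 0], 1], [[0, 0, -0.0421], [0, 0, 0], 1], [[0, 0, -0.0421], [0, 0, 0], 1], [[0, 0, 0], [0.05, 0.025, 0], 1], [[0, 0, 0], [0.05, 0.025, 0], 1]]' --force 40

```text
t: 1.95
ee_pos: [0.2629, -0.4556, 0.253]
tcp_rot: [-3.141, -0.0, 1.51]
ft_force: [0.4, 0.3, 0.4]
opening: 0.0855
grasp_force: 0.0
```

Request:
arm_command --motion '[[[0, 0, 0], [0.1, 0.048, 0], 1], [[0, 0, 0], [0.1, 0.048, 0], 1], [[0, 0, 0], [0.1, 0.048, 0], 1], [[0, 0, 0], [0.1, 0.048, 0], 1], [[0, 0, 0], [0.1, 0.048, 0], 1], [[0, 0, 0], [0.1, 0.048, 0], 1], [[0, 0, 0], [0.1, 0.048, 0], 1], [[0, 0, 0], [0.1, 0.048, 0], 1], [[0, 0, 0], [0.1, 0.048, 0], 1], [[0, 0, 0], [0.05, 0.025, 0], 1]]'

```text
t: 2.95
ee_pos: [0.4692, -0.0847, 0.2533]
tcp_rot: [3.141, -0.0, 1.513]
ft_force: [0.1, 0.0, 0.1]
opening: 0.0854
grasp_force: 0.0
```

Request:
arm_command --motion '[[[0, 0, 0], [0, 0, 0], 1], [[0, 0, 0], [0, 0, 0], 1], [[0, 0, 0], [0, 0, 0], 1]]'

```text
t: 3.25
ee_pos: [0.4679, -0.0881, 0.2534]
tcp_rot: [3.142, 0.0, 1.51]
ft_force: [-0.0, -0.2, -0.3]
opening: 0.0855
grasp_force: 0.0
```

Run:
```python
from h import *
from plant import r
s=r.observe();print(s['t'],s['ee_pos'],s['tcp_rot'],s['q'])
p=r.get_image('wrist');cv2.imwrite('pics/w1.png',p['pixels'][:,:,::-1]);print(p['K'][0],p['camera_from_world'].round(4).tolist())
px=p['pixels']
for k in H:
    for c in blobs(px,k,100):
        for z in (.105,.03):
            w=np.array([on(p,u,z,True) for u in c]).astype(np.float32)
            (cx,cy),(a,b),t=cv2.minAreaRect(w*1000)
            print(k,c.mean(0).round(1),z,'rect',round(cx),round(cy),round(a),round(b),round(t,1))
```

```text
3.25 [ 0.4678911  -0.08809699  0.25336976] [3.14158343e+00 1.79511874e-04 1.51020319e+00] [-1.86008680e-01 -8.91712136e-02  1.58801243e-04  1.66009474e+00
 -1.76948466e-04  1.44538078e+00]
[309.70691629   0.         317.62875443] [[0.9981, -0.0612, 0.0012, -0.4725], [-0.0593, -0.9621, 0.2663, -0.0916], [-0.0152, -0.2659, -0.9639, 0.3619], [0.0, 0.0, 0.0, 1.0]]
red [319.  184.3] 0.105 rect 470 -81 57 34 85.2
red [319.  184.3] 0.03 rect 469 -98 73 44 85.2
yellow [427.1 158.3] 0.105 rect 570 -62 53 25 89.6
yellow [427.1 158.3] 0.03 rect 597 -74 68 32 89.6
yellow [321.6  61.8] 0.105 rect 479 27 6 32 82.9
yellow [321.6  61.8] 0.03 rect 481 41 8 41 82.9
green [429.2  79.8] 0.105 rect 574 11 23 51 2.4
green [429.2  79.8] 0.03 rect 602 20 30 65 2.4
blue [320.2  20.6] 0.105 rect 479 66 41 33 84.0
blue [320.2  20.6] 0.03 rect 481 90 53 43 84.0
blue [579.1 226.3] 0.105 rect 794 -155 14 154 13.9
blue [579.1 226.3] 0.03 rect 883 -193 18 197 13.9
blue [425.6  11.6] 0.105 rect 575 76 25 25 0.5
blue [425.6  11.6] 0.03 rect 604 103 32 32 0.5
blue [ 33.3 385.4] 0.105 rect -233 -520 460 41 33.2
blue [ 33.3 385.4] 0.03 rect -430 -659 589 52 33.2
blue [ 14.5 364.3] 0.105 rect -261 -449 399 27 26.9
blue [ 14.5 364.3] 0.03 rect -466 -569 510 35 26.9
```

View pics/w1.png

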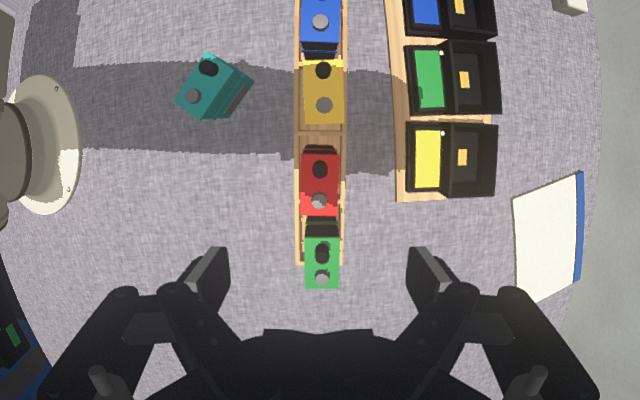

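Request:
arm_command --motion '[[[0, 0, 0.006], [0.0175, 0.004, 0], 1], [[0, 0, 0], [0, 0, 0.08], 1], [[0, 0, 0], [0, 0, 0.08], 1], [[0, 0, 0], [0, 0, 0.08], 1], [[0, 0, 0], [0, 0, 0.08], 1], [[0, 0, 0], [0, 0, 0.06], 1], [[0, 0, 0], [0, 0, 0.0325], 1], [[0, 0, 0], [0, 0, 0], 1], [[0, 0, 0], [0, 0, 0], 1]]'

```text
t: 4.2
ee_pos: [0.4705, -0.081, 0.0894]
tcp_rot: [3.141, 0.0, 1.491]
ft_force: [-0.0, 0.1, 0.3]
opening: 0.0852
grasp_force: 0.0
```

Request:
arm_command --motion '[[[0, 0, 0], [0, 0, 0], 0.2], [[0, 0, 0], [0, 0, 0], 0.2], [[0, 0, 0], [0, 0, 0], 0.2], [[0, 0, 0], [0, 0, 0], 0.2], [[0, 0, 0], [0, 0, 0], 0.2], [[0, 0, 0], [0, 0, 0], 0.2], [[0, 0, 0], [0, 0, 0], 0.2], [[0, 0, 0], [0, 0, 0], 0.2], [[0, 0, 0], [0, 0, 0], 0.2], [[0, 0, 0], [0, 0, 0], 0.2]]'

```text
t: 5.2
ee_pos: [0.4705, -0.0806, 0.0888]
tcp_rot: [3.141, 0.0, 1.492]
ft_force: [-2.0, -0.4, 6.5]
opening: 0.0335
grasp_force: 43.2
```

Request:
arm_command --motion '[[[0, 0, 0], [0, 0, -0.02], 0.2], [[0, 0, 0], [0, 0, -0.05], 0.2], [[0, 0, 0], [0, 0, -0.07], 0.2], [[0, 0, 0], [0, 0, -0.07], 0.2], [[0, 0, 0], [0, 0, -0.07], 0.2], [[0, 0, 0], [0, 0, -0.07], 0.2], [[0, 0, 0], [0.03, 0.02, 0], 0.2], [[0, 0, 0], [0.06, 0.05, 0], 0.2], [[0, 0, 0], [0.06, 0.05, 0], 0.2], [[0, 0, 0], [0.06, 0.05, 0], 0.2]]'

```text
t: 6.2
ee_pos: [0.5452, -0.0008, 0.227]
tcp_rot: [-3.14, -0.0, 1.492]
ft_force: [0.7, -0.1, -2.2]
opening: 0.0336
grasp_force: 42.5
```

Request:
arm_command --motion '[[[0, 0, 0], [0.06, 0.05, 0], 0.2], [[0, 0, 0], [0.06, 0.05, 0], 0.2], [[0, 0, 0], [0.06, 0.05, 0], 0.2], [[0, 0, 0], [0.03, 0.02, 0], 0.2], [[0, 0, -0.016], [0, 0, 0], 0.2], [[0, 0, -0.016], [0, 0, 0], 0.2], [[0, 0, 0], [0, 0, 0], 0.2], [[0, 0, 0], [0, 0, 0], 0.2], [[0, 0, 0], [0, 0, 0], 0.2]]'

```text
t: 7.1
ee_pos: [0.6189, 0.0763, 0.2278]
tcp_rot: [-3.141, 0.0, 1.591]
ft_force: [0.1, -1.0, -2.0]
opening: 0.0333
grasp_force: 42.5
```

Run:
```python
from h import *
from plant import r
s=r.observe();print(s['t'],s['ee_pos'],s['tcp_rot'],s['q'])
p=r.get_image('wrist');cv2.imwrite('pics/w2.png',p['pixels'][:,:,::-1])
px=p['pixels']
for k in H:
    for c in blobs(px,k,150):
        for z in (.03,):
            w=np.array([on(p,u,z,True) for u in c]).astype(np.float32)
            (cx,cy),(a,b),t=cv2.minAreaRect(w*1000)
            print(k,c.mean(0).round(1),z,'rect',round(cx),round(cy),round(a),round(b),round(t,1))
m=cv2.inRange(cv2.cvtColor(px,cv2.COLOR_RGB2HSV),(14,120,120),(35,255,255));n,l,st,ce=cv2.connectedComponentsWithStats(m)
for i in range(1,n):
    if 60<st[i,4]<400: print('gold',ce[i].round(1),st[i],on(p,ce[i],.018,True).round(4))
```

```text
7.1 [0.61890631 0.07632786 0.22779814] [-3.14093166e+00  3.14184395e-05  1.59142872e+00] [1.22692175e-01 2.61082765e-01 3.25137409e-01 1.63551172e+00
 3.60884138e-05 1.67285610e+00]
red [317.9 278.2] 0.03 rect 621 -47 105 147 1.1
red [300.6  51.2] 0.03 rect 599 213 32 68 3.3
red [317.1 200.4] 0.03 rect 619 54 77 12 2.0
blue [163.1 195.6] 0.03 rect 438 53 73 45 83.8
blue [303.5 141.6] 0.03 rect 602 118 30 66 0.2
gold [352.  141.4] [347 132  12  20 218] [0.6547 0.1184]
gold [197.4 245.8] [181 229  24  45 229] [ 0.4729 -0.0084]
```

View pics/w2.png

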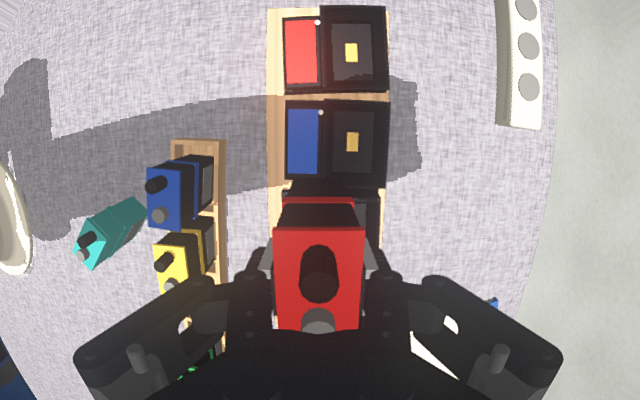

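Request:
arm_command --motion '[[[0, 0, 0], [0.03, 0.008, 0], 0.2], [[0, 0, 0], [0.065, 0.016, 0], 0.2], [[0, 0, 0], [0.076, 0.019, 0], 0.2], [[0, 0, 0], [0.076, 0.019, 0], 0.2], [[0, 0, 0], [0.065, 0.017, 0], 0.2], [[0, 0, 0], [0.03, 0.008, 0], 0.2], [[0, 0, 0], [0, 0, 0], 0.2], [[0, 0, 0], [0, 0, 0.03], 0.2], [[0, 0, 0], [0, 0, 0.05], 0.2], [[0, 0, 0], [0, 0, 0.05], 0.2]]'

```text
t: 8.15
ee_pos: [0.6509, 0.2127, 0.1762]
tcp_rot: [3.141, -0.0, 1.591]
ft_force: [0.3, -0.4, -2.5]
opening: 0.0336
grasp_force: 42.5
```

Run:
```python
from h import *
from plant import r
s=r.observe();print(s['t'],s['ee_pos'],s['tcp_rot'])
a=[r.get_image(n)['pixels'][:,:,::-1] for n in('wrist','side')]
cv2.imwrite('pics/w3.png',np.hstack([a[0],cv2.resize(a[1][130:290,200:330],(390,480))[:400]])[:,240:1030])
```

```text
8.15 [0.65094432 0.21272985 0.17623477] [ 3.14059611e+00 -1.18131503e-05  1.59144188e+00]
```

View pics/w3.png

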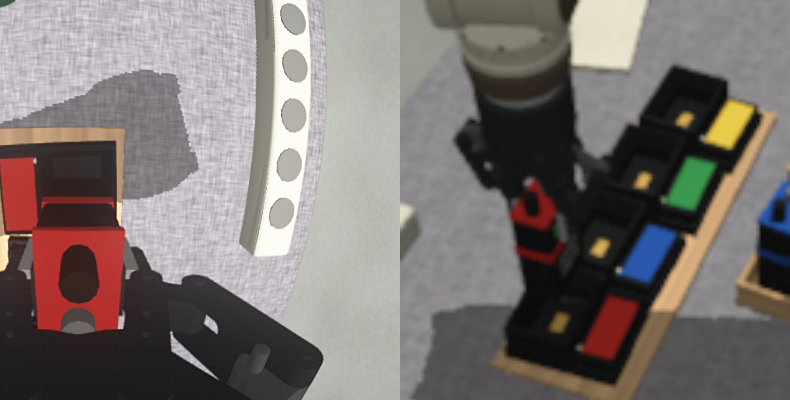

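Request:
arm_command --motion '[[[0, 0, 0], [0, 0, 0.05], 0.2], [[0, 0, 0], [0, 0, 0.05], 0.2], [[0, 0, 0], [0, 0, 0.03], 0.2], [[0, 0, 0], [0, 0, 0.01], 0.2], [[0, 0, 0], [0, 0, 0.01], 0.2], [[0, 0, 0], [0, 0, 0.005], 0.2], [[0, 0, 0], [0, 0, 0], 0.2]]'

```text
t: 8.95
ee_pos: [0.651, 0.2138, 0.1148]
tcp_rot: [3.141, -0.0, 1.593]
ft_force: [0.1, -0.5, -2.7]
opening: 0.0332
grasp_force: 42.4
```

Request:
arm_command --motion '[[[0, 0, 0], [0, 0, 0.005], 0.2], [[0, 0, 0], [0, 0, 0.005], 0.2], [[0, 0, 0], [0, 0, 0.005], 0.2], [[0, 0, 0], [0, 0, 0.005], 0.2], [[0, 0, 0], [0, 0, 0], 0.2]]'

```text
t: 9.45
ee_pos: [0.6506, 0.2137, 0.1058]
tcp_rot: [-3.141, 0.0, 1.593]
ft_force: [-0.3, -0.8, -1.7]
opening: 0.0339
grasp_force: 42.4
```

Request:
arm_command --motion '[[[0, 0, 0], [0, 0, 0.004], 0.2], [[0, 0, 0], [0, 0, 0.004], 0.2], [[0, 0, 0], [0, 0, 0], 0.2]]'

```text
t: 9.75
ee_pos: [0.6509, 0.2138, 0.104]
tcp_rot: [3.141, -0.0, 1.593]
ft_force: [-2.1, -0.6, 3.6]
opening: 0.0334
grasp_force: 43.1
```

Request:
arm_command --motion '[[[0, 0, 0], [0, 0, 0.004], 0.2], [[0, 0, 0], [0, 0, 0], 0.2]]'

```text
t: 9.95
ee_pos: [0.6509, 0.2138, 0.1039]
tcp_rot: [3.14, -0.001, 1.593]
ft_force: [-5.4, -1.2, 12.0]
opening: 0.0337
grasp_force: 44.4
```

Request:
arm_command --motion '[[[0, 0, 0], [0, 0, -0.004], 0.5], [[0, 0, 0], [0, 0, 0], 0.7], [[0, 0, 0], [0, 0, 0], 0.9], [[0, 0, 0], [0, 0, 0], 0.9], [[0, 0, 0], [0, 0, 0], 0.9], [[0, 0, 0], [0, 0, -0.04], 1], [[0, 0, 0], [0, 0, -0.08], 1], [[0, 0, 0], [0, 0, -0.08], 1], [[0, 0, 0], [0, 0, -0.08], 1], [[0, 0, 0], [0, 0, -0.05], 1]]'

```text
t: 10.95
ee_pos: [0.6511, 0.2138, 0.2379]
tcp_rot: [3.139, -0.001, 1.593]
ft_force: [-0.2, 0.3, 0.2]
opening: 0.0851
grasp_force: 0.0
```

```bash
cat > look.py <<'E'
from h import *
from plant import r
import sys
s=r.observe();print(s['t'],s['ee_pos'],s['tcp_rot'])
a=[r.get_image(n) for n in('wrist','side','top')]
cv2.imwrite(sys.argv[1],np.hstack([a[0]['pixels'],cv2.resize(a[1]['pixels'][130:290,200:330],(390,480))[:400]])[:,240:1030,::-1])
for p,f in ((a[2],0),(a[0],1)):
  for k in H:
    for c in blobs(p['pixels'],k,70 if not f else 150):
        for z in (.105,.12,.03):
            w=np.array([on(p,u,z,f) for u in c]).astype(np.float32)
            (cx,cy),(x,y),t=cv2.minAreaRect(w*1000)
            if 420<cx<690 and abs(cy)<300 and min(x,y)>20 and max(x,y)<80: print('tw'[f],k,c.mean(0).round(),z,'rect',round(cx),round(cy),round(x),round(y),round(t,1))
E
python3 look.py pics/w4.png
```

```text
10.95 [0.65108145 0.21383175 0.23790413] [ 3.13905249e+00 -7.58476525e-04  1.59262193e+00]
t red [257. 146.] 0.105 rect 654 203 37 51 1.5
t red [257. 146.] 0.12 rect 651 200 36 51 1.5
t red [257. 146.] 0.03 rect 670 216 39 55 1.5
t red [264. 168.] 0.105 rect 591 181 30 30 2.2
t red [264. 168.] 0.12 rect 588 179 30 29 2.2
t red [264. 168.] 0.03 rect 602 193 32 32 2.2
t yellow [323. 207.] 0.105 rect 478 -1 58 37 86.8
t yellow [323. 207.] 0.12 rect 477 -1 57 36 86.8
t yellow [323. 207.] 0.03 rect 482 -1 62 39 86.8
t yellow [347. 172.] 0.105 rect 585 -70 30 66 1.5
t yellow [347. 172.] 0.12 rect 583 -69 30 65 1.5
t yellow [347. 172.] 0.03 rect 597 -75 32 70 1.5
t green [318. 170.] 0.105 rect 589 18 30 63 1.5
t green [318. 170.] 0.12 rect 587 18 30 62 1.5
t green [318. 170.] 0.03 rect 601 19 32 67 1.5
t green [377. 212.] 0.105 rect 467 -159 33 56 0.6
t green [377. 212.] 0.12 rect 467 -157 32 55 0.6
t green [377. 212.] 0.03 rect 471 -170 35 60 0.6
t blue [286. 168.] 0.105 rect 592 111 64 32 87.9
t blue [286. 168.] 0.12 rect 589 109 64 32 87.9
t blue [286. 168.] 0.03 rect 604 118 69 34 87.9
t blue [298. 206.] 0.105 rect 480 70 54 33 84.4
t blue [298. 206.] 0.12 rect 479 69 53 33 84.4
t blue [298. 206.] 0.03 rect 484 74 57 36 84.4
w red [316. 201.] 0.105 rect 651 209 37 60 1.1
w red [316. 201.] 0.12 rect 650 213 34 57 1.1
w red [316. 201.] 0.03 rect 651 187 47 78 1.1
w red [269. 181.] 0.105 rect 610 227 24 52 3.2
w red [269. 181.] 0.12 rect 612 230 23 49 3.2
w red [269. 181.] 0.03 rect 598 211 32 68 3.2
w green [274. 317.] 0.105 rect 610 88 23 29 2.0
w green [274. 317.] 0.12 rect 612 99 22 27 2.0
w green [274. 317.] 0.03 rect 599 31 30 38 2.0
w blue [274. 259.] 0.105 rect 612 154 24 52 0.2
w blue [274. 259.] 0.12 rect 614 161 22 49 0.2
w blue [274. 259.] 0.03 rect 601 116 31 67 0.2
```

View pics/w4.png

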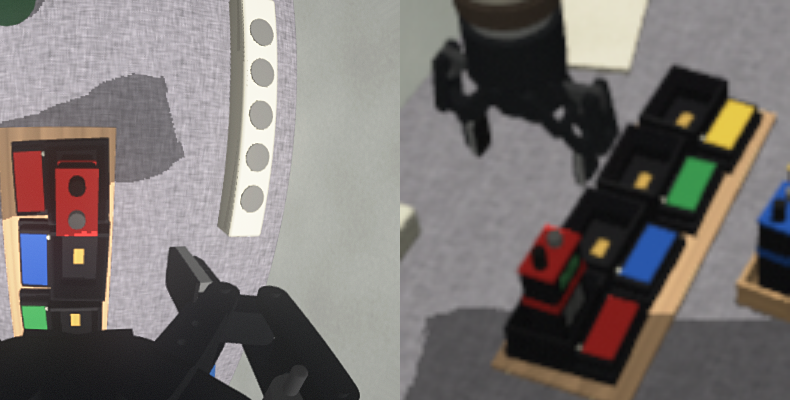

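Request:
arm_command --motion '[[[0, 0, 0], [-0.034, -0.028, 0], 1], [[0, 0, 0], [-0.068, -0.058, 0], 1], [[0, 0, 0], [-0.08, -0.068, 0], 1], [[0, 0, 0], [-0.08, -0.068, 0], 1], [[0, 0, 0], [-0.08, -0.068, 0], 1], [[0, 0, 0], [-0.08, -0.068, 0], 1], [[0, 0, 0], [-0.068, -0.058, 0], 1], [[0, 0, 0], [-0.038, -0.028, 0], 1], [[0, 0, 0.025], [0, 0, 0], 1], [[0, 0, 0], [0, 0, 0], 1]]'

```text
t: 12.1
ee_pos: [0.4772, -0.0018, 0.234]
tcp_rot: [-3.14, 0.0, 1.512]
ft_force: [0.1, 0.0, 0.9]
opening: 0.0857
grasp_force: 0.0
```

Run:
```python
from h import *
from plant import r
s=r.observe();print(s['t'],s['ee_pos'],s['tcp_rot'])
p=r.get_image('wrist')
for k in H:
    for c in blobs(p['pixels'],k,150):
        for z in (.105,):
            w=np.array([on(p,u,z,1) for u in c]).astype(np.float32)
            (cx,cy),(x,y),t=cv2.minAreaRect(w*1000)
            if 420<cx<690 and abs(cy)<300 and min(x,y)>20 and max(x,y)<80: print(k,c.mean(0).round(),z,'rect',round(cx),round(cy),round(x),round(y),round(t,1))
```

```text
12.1 [ 0.47723121 -0.00179544  0.23396908] [-3.14042026e+00  5.91918186e-05  1.51167207e+00]
yellow [425. 229.] 0.105 rect 570 -39 46 24 89.0
blue [316. 106.] 0.105 rect 480 74 55 33 84.8
blue [429.  65.] 0.105 rect 576 107 52 24 89.8
```

Request:
arm_command --motion '[[[0, 0, 0], [0.003, 0.003, 0.04], 1], [[0, 0, 0], [0, 0, 0.08], 1], [[0, 0, 0], [0, 0, 0.08], 1], [[0, 0, 0], [0, 0, 0.08], 1], [[0, 0, 0], [0, 0, 0.05], 1], [[0, 0, 0], [0, 0, 0.03], 1], [[0, 0, 0], [0, 0, 0], 0.6], [[0, 0, 0], [0, 0, 0], 0.2], [[0, 0, 0], [0, 0, 0], 0.2], [[0, 0, 0], [0, 0, 0], 0.2]]'

```text
t: 13.15
ee_pos: [0.4798, -0.0001, 0.0923]
tcp_rot: [3.14, -0.0, 1.514]
ft_force: [-0.9, -0.0, 2.6]
opening: 0.0337
grasp_force: 42.5
```

Request:
arm_command --motion '[[[0, 0, 0], [0, 0, 0], 0.2], [[0, 0, 0], [0, 0, 0], 0.2], [[0, 0, 0], [0, 0, 0], 0.2], [[0, 0, 0], [0, 0, 0], 0.2], [[0, 0, 0], [0, 0, 0], 0.2]]'

```text
t: 13.65
ee_pos: [0.4798, -0.0001, 0.0923]
tcp_rot: [3.139, -0.0, 1.514]
ft_force: [-0.2, 0.5, 6.2]
opening: 0.0335
grasp_force: 42.9
```

Request:
arm_command --motion '[[[0, 0, 0], [0, 0, -0.03], 0.2], [[0, 0, 0], [0, 0, -0.07], 0.2], [[0, 0, 0], [0, 0, -0.1], 0.2], [[0, 0, 0], [0, 0, -0.1], 0.2], [[0, 0, 0], [-0.015, 0.04, 0], 0.2], [[0, 0, 0], [-0.03, 0.08, 0], 0.2], [[0, 0, 0], [-0.036, 0.095, 0], 0.2], [[0, 0, 0], [-0.036, 0.095, 0], 0.2], [[0, 0, 0], [-0.03, 0.08, 0], 0.2], [[0, 0, 0], [-0.016, 0.04, 0], 0.2]]'

```text
t: 14.65
ee_pos: [0.6489, -0.0762, 0.2103]
tcp_rot: [-3.141, 0.0, 1.513]
ft_force: [-0.6, 0.4, -3.1]
opening: 0.0338
grasp_force: 42.4
```

Request:
arm_command --motion '[[[0, 0, -0.012], [0, 0, 0], 0.2], [[0, 0, -0.012], [0, 0, 0], 0.2], [[0, 0, 0], [0, 0, 0], 0.2]]'

```text
t: 14.95
ee_pos: [0.6472, -0.0752, 0.2111]
tcp_rot: [-3.141, -0.0, 1.59]
ft_force: [0.2, -0.2, -2.3]
opening: 0.0335
grasp_force: 42.3
```

```bash
cat > held.py <<'E'
from h import *
from plant import r
import sys
k=sys.argv[1];dz=float(sys.argv[2])
s=r.observe();e=s['ee_pos'];print(s['t'],e,s['tcp_rot'])
p=r.get_image('wrist')
for c in blobs(p['pixels'],k,1000)[:1]:
    w=np.array([on(p,u,e[2]+dz,1) for u in c]);w=(w-e[:2])*1000
    print('held x',w[:,0].min().round(1),w[:,0].max().round(1),'y',w[:,1].min().round(1),w[:,1].max().round(1))
E
python3 held.py yellow .0127;python3 look.py pics/w5.png | grep -v 't '
```

```text
14.95 [ 0.64716736 -0.07515049  0.21111556] [-3.14090995e+00 -3.99389361e-05  1.58983570e+00]
15.0 [ 0.647097   -0.07506803  0.21125818] [-3.14121109e+00 -2.78676186e-05  1.58857791e+00]
```

View pics/w5.png

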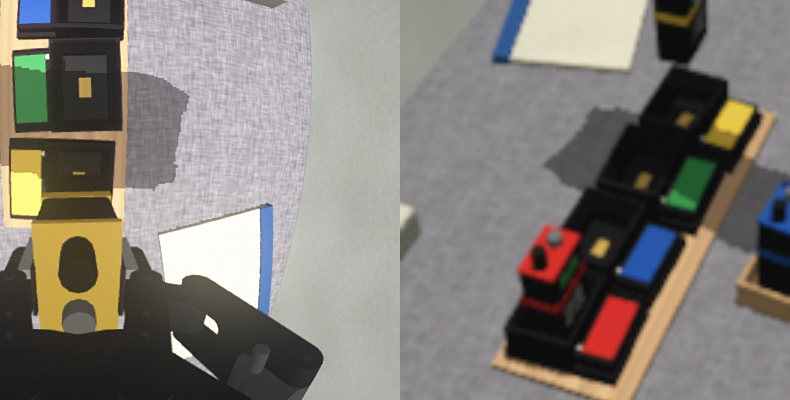

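Request:
arm_command --motion '[[[0, 0, 0], [0, 0, 0.03], 0.2], [[0, 0, 0], [0, 0, 0.06], 0.2], [[0, 0, 0], [0, 0, 0.06], 0.2], [[0, 0, 0], [0, 0, 0.05], 0.2], [[0, 0, 0], [0, 0, 0.02], 0.2], [[0, 0, 0], [0, 0, 0.01], 0.2], [[0, 0, 0], [0, 0, 0.01], 0.2], [[0, 0, 0], [0, 0, 0.006], 0.2], [[0, 0, 0], [0, 0, 0.006], 0.2], [[0, 0, 0], [0, 0, 0], 0.2]]'

```text
t: 16.15
ee_pos: [0.6472, -0.075, 0.1104]
tcp_rot: [3.141, 0.0, 1.589]
ft_force: [0.6, 0.4, -1.4]
opening: 0.0333
grasp_force: 42.3
```

Request:
arm_command --motion '[[[0, 0, 0], [0, 0, 0.005], 0.2], [[0, 0, 0], [0, 0, 0.005], 0.2], [[0, 0, 0], [0, 0, 0.003], 0.2], [[0, 0, 0], [0, 0, 0], 0.2]]'

```text
t: 16.55
ee_pos: [0.6473, -0.075, 0.1073]
tcp_rot: [3.14, 0.0, 1.589]
ft_force: [-5.4, 1.2, 10.5]
opening: 0.0335
grasp_force: 41.9
```

Request:
arm_command --motion '[[[0, 0, 0], [0, 0, -0.004], 0.5], [[0, 0, 0], [0, 0, 0], 0.7], [[0, 0, 0], [0, 0, 0], 0.9], [[0, 0, 0], [0, 0, 0], 0.9], [[0, 0, 0], [0, 0, 0], 0.9], [[0, 0, 0], [0, 0, -0.04], 1], [[0, 0, 0], [0, 0, -0.08], 1], [[0, 0, 0], [0, 0, -0.08], 1], [[0, 0, 0], [0, 0, -0.08], 1], [[0, 0, 0], [0, 0, -0.05], 1]]'

```text
t: 17.55
ee_pos: [0.6475, -0.0751, 0.2414]
tcp_rot: [3.139, 0.0, 1.589]
ft_force: [0.1, 0.3, 0.2]
opening: 0.0855
grasp_force: 0.0
```

```bash
sed -i "s/(24,33)/(20,33)/;s/(h,(a,130,60)/(h,(a,150,60)/" h.py; python3 look.py pics/w6.png | egrep 'yellow|green|^[0-9]'
```

```text
17.55 [ 0.64745045 -0.07507185  0.2414469 ] [3.13899993e+00 3.65758366e-04 1.58938656e+00]
t green [317. 170.] 0.105 rect 589 18 30 57 1.7
t green [317. 170.] 0.12 rect 587 18 30 56 1.7
t green [317. 170.] 0.03 rect 601 19 32 61 1.7
w yellow [318. 189.] 0.105 rect 646 -72 36 48 1.0
w yellow [318. 189.] 0.12 rect 646 -68 34 45 1.0
w yellow [318. 189.] 0.03 rect 647 -91 47 62 1.0
w yellow [270. 158.] 0.105 rect 607 -44 21 23 89.9
w yellow [270. 158.] 0.12 rect 609 -42 20 22 89.9
w yellow [270. 158.] 0.03 rect 595 -54 28 30 89.9
```

View pics/w6.png

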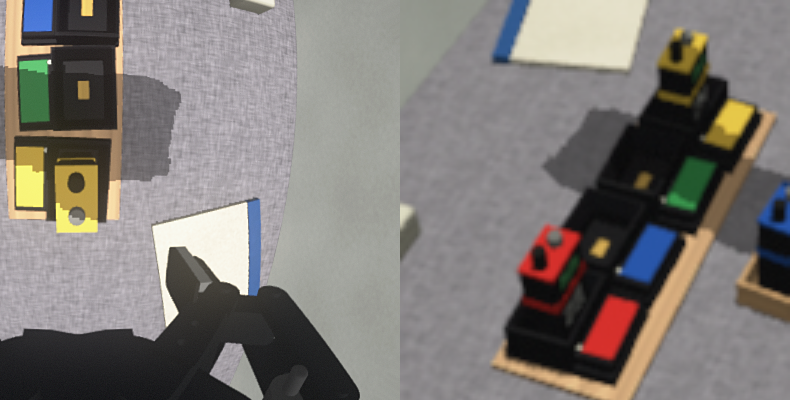

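Request:
arm_command --motion '[[[0, 0, 0], [-0.017, -0.039, 0], 1], [[0, 0, 0], [-0.034, -0.076, 0], 1], [[0, 0, 0], [-0.05, -0.112, 0], 1], [[0, 0, 0], [-0.05, -0.112, 0], 1], [[0, 0, 0], [-0.034, -0.076, 0], 1], [[0, 0, 0], [-0.017, -0.039, 0], 1], [[0, 0, 0.016], [0, 0, 0], 1], [[0, 0, 0], [0, 0, 0], 1], [[0, 0, 0], [0, 0, 0], 1]]'

```text
t: 18.6
ee_pos: [0.4674, -0.159, 0.2379]
tcp_rot: [-3.141, -0.0, 1.541]
ft_force: [0.5, -0.3, 0.3]
opening: 0.0854
grasp_force: 0.0
```

```bash
python3 look.py pics/w7.png | egrep 'green|^[0-9]'
python3 - <<'E'
import cv2
E
```

```text
18.6 [ 0.46740106 -0.15899802  0.23794089] [-3.14076481e+00 -3.68520601e-04  1.54070625e+00]
t green [318. 170.] 0.105 rect 589 17 30 60 1.5
t green [318. 170.] 0.12 rect 587 17 30 59 1.5
t green [318. 170.] 0.03 rect 601 18 32 64 1.5
t green [372. 212.] 0.105 rect 468 -147 30 27 0.9
t green [372. 212.] 0.12 rect 468 -145 29 26 0.9
t green [372. 212.] 0.03 rect 472 -158 32 28 0.9
```

View pics/w7.png

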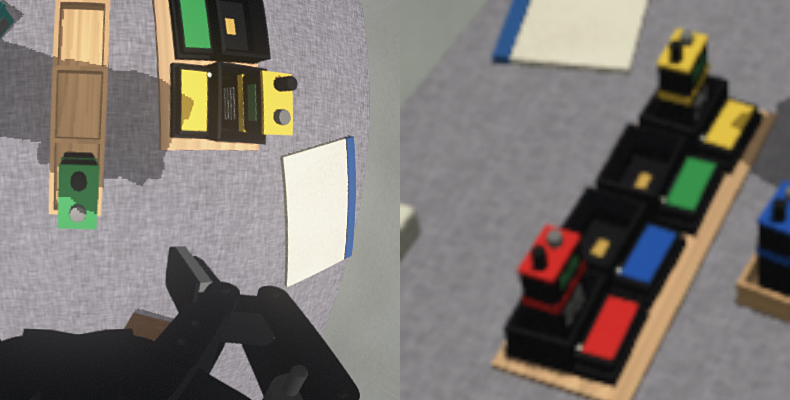

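Run:
```python
from h import *
from plant import r
p=r.get_image('wrist');h=cv2.cvtColor(p['pixels'],cv2.COLOR_RGB2HSV)
m=cv2.inRange(h,(45,60,40),(85,255,255));m[:140]=0;m[250:]=0;m[:,:285]=0;m[:,350:]=0
cs,_=cv2.findContours(m,0,1);c=max(cs,key=cv2.contourArea)[:,0]
w=np.array([on(p,u,.105,1) for u in c]).astype(np.float32)*1000
print(c.min(0),c.max(0),cv2.minAreaRect(w))
```

```text
[297 164] [338 229] ((467.002197265625, -158.79156494140625), (56.97494125366211, 34.1483154296875), 86.58811950683594)
```

Request:
arm_command --motion '[[[0, 0, 0.0095], [0, 0, 0.04], 1], [[0, 0, 0], [0, 0, 0.08], 1], [[0, 0, 0], [0, 0, 0.08], 1], [[0, 0, 0], [0, 0, 0.08], 1], [[0, 0, 0], [0, 0, 0.06], 1], [[0, 0, 0], [0, 0, 0.03], 1], [[0, 0, 0], [0, 0, 0], 0.6], [[0, 0, 0], [0, 0, 0], 0.2], [[0, 0, 0], [0, 0, 0], 0.2], [[0, 0, 0], [0, 0, 0], 0.2]]'

```text
t: 19.8
ee_pos: [0.4678, -0.1594, 0.0922]
tcp_rot: [3.14, 0.001, 1.509]
ft_force: [-1.2, 0.6, 4.0]
opening: 0.033
grasp_force: 40.1
```

Request:
arm_command --motion '[[[0, 0, 0], [0, 0, 0], 0.2], [[0, 0, 0], [0, 0, 0], 0.2], [[0, 0, 0], [0, 0, 0], 0.2], [[0, 0, 0], [0, 0, 0], 0.2], [[0, 0, 0], [0, 0, 0], 0.2]]'

```text
t: 20.3
ee_pos: [0.4677, -0.1594, 0.0921]
tcp_rot: [3.139, 0.001, 1.509]
ft_force: [-1.2, 0.9, 6.6]
opening: 0.0332
grasp_force: 40.3
```

Request:
arm_command --motion '[[[0, 0, 0], [0, 0, -0.03], 0.2], [[0, 0, 0], [0, 0, -0.065], 0.2], [[0, 0, 0], [0, 0, -0.09], 0.2], [[0, 0, 0], [0, 0, -0.1], 0.2], [[0, 0, 0], [0, 0, -0.09], 0.2], [[0, 0, 0], [0.03, 0.027, 0], 0.2], [[0, 0, 0], [0.06, 0.054, 0], 0.2], [[0, 0, 0], [0.074, 0.067, 0], 0.2], [[0, 0, 0], [0.074, 0.067, 0], 0.2], [[0, 0, 0], [0.074, 0.067, 0], 0.2]]'

```text
t: 21.3
ee_pos: [0.5883, -0.0399, 0.2401]
tcp_rot: [-3.141, -0.0, 1.509]
ft_force: [0.1, -0.6, -2.5]
opening: 0.0337
grasp_force: 40.7
```

Request:
arm_command --motion '[[[0, 0, 0], [0.074, 0.067, 0], 0.2], [[0, 0, 0], [0.06, 0.054, 0], 0.2], [[0, 0, 0], [0.03, 0.027, 0], 0.2], [[0, 0, -0.013], [0, 0, 0], 0.2], [[0, 0, -0.0125], [0, 0, 0], 0.2], [[0, 0, 0], [0, 0, 0], 0.2], [[0, 0, 0], [0, 0, 0], 0.2]]'

```text
t: 22.0
ee_pos: [0.6504, 0.0205, 0.2401]
tcp_rot: [-3.141, -0.0, 1.588]
ft_force: [1.2, 0.5, -2.5]
opening: 0.0339
grasp_force: 41.0
```

Request:
arm_command --motion '[[[0, 0, 0], [0, 0, 0.03], 0.2], [[0, 0, 0], [0, 0, 0.06], 0.2], [[0, 0, 0], [0, 0, 0.08], 0.2], [[0, 0, 0], [0, 0, 0.06], 0.2], [[0, 0, 0], [0, 0, 0.04], 0.2], [[0, 0, 0], [0, 0, 0.02], 0.2], [[0, 0, 0], [0, 0, 0.01], 0.2], [[0, 0, 0], [0, 0, 0.01], 0.2], [[0, 0, 0], [0, 0, 0.005], 0.2], [[0, 0, 0], [0, 0, 0], 0.2]]'

```text
t: 23.0
ee_pos: [0.6507, 0.0203, 0.1151]
tcp_rot: [3.141, -0.0, 1.589]
ft_force: [-0.1, -0.4, -1.5]
opening: 0.0339
grasp_force: 41.0
```

Request:
arm_command --motion '[[[0, 0, 0], [0, 0, 0.005], 0.2], [[0, 0, 0], [0, 0, 0.004], 0.2], [[0, 0, 0], [0, 0, 0], 0.2]]'

```text
t: 23.3
ee_pos: [0.6504, 0.0203, 0.1109]
tcp_rot: [-3.141, -0.0, 1.589]
ft_force: [-0.1, -0.1, -2.8]
opening: 0.0336
grasp_force: 41.0
```

Request:
arm_command --motion '[[[0, 0, 0], [0, 0, 0.005], 0.2], [[0, 0, 0], [0, 0, 0.005], 0.2], [[0, 0, 0], [0, 0, 0.003], 0.2], [[0, 0, 0], [0, 0, 0], 0.2]]'

```text
t: 23.7
ee_pos: [0.6505, 0.0203, 0.1072]
tcp_rot: [3.14, -0.0, 1.589]
ft_force: [-3.6, -0.5, 6.9]
opening: 0.0334
grasp_force: 42.2
```

Landed as predicted. Release, and go to blue (0.480, 0.071).

Request:
arm_command --motion '[[[0, 0, 0], [0, 0, -0.004], 0.5], [[0, 0, 0], [0, 0, 0], 0.7], [[0, 0, 0], [0, 0, 0], 0.9], [[0, 0, 0], [0, 0, 0], 0.9], [[0, 0, 0], [0, 0, 0], 0.9], [[0, 0, 0], [0, 0, -0.04], 1], [[0, 0, 0], [0, 0, -0.08], 1], [[0, 0, 0], [0, 0, -0.08], 1], [[0, 0, 0], [0, 0, -0.08], 1], [[0, 0, 0], [0, 0, -0.05], 1]]'

```text
t: 24.7
ee_pos: [0.6507, 0.0203, 0.2423]
tcp_rot: [3.139, -0.0, 1.589]
ft_force: [1.0, 0.5, -0.1]
opening: 0.0858
grasp_force: 0.0
```

Request:
arm_command --motion '[[[0, 0, 0], [0.014, -0.037, 0], 1], [[0, 0, 0], [0.024, -0.072, 0], 1], [[0, 0, 0], [0.03, -0.105, 0], 1], [[0, 0, 0], [0.03, -0.105, 0], 1], [[0, 0, 0], [0.024, -0.072, 0], 1], [[0, 0, 0], [0.014, -0.037, 0], 1], [[0, 0, 0.024], [0, 0, 0], 1], [[0, 0, 0], [0, 0, 0], 1], [[0, 0, 0], [0, 0, 0], 1]]'

```text
t: 25.6
ee_pos: [0.4784, 0.0715, 0.2395]
tcp_rot: [3.141, -0.0, 1.516]
ft_force: [-0.5, 0.3, 0.1]
opening: 0.0852
grasp_force: 0.0
```

Run:
```python
from h import *
from plant import r
s=r.observe();print(s['t'],s['ee_pos'],s['tcp_rot'])
p=r.get_image('wrist');q=r.get_image('side')['pixels'];px=p['pixels']
cv2.imwrite('pics/w8.png',np.hstack([px,cv2.resize(q[130:290,200:330],(390,480))[:400]])[:,240:1030,::-1])
h=cv2.cvtColor(px,cv2.COLOR_RGB2HSV)
m=cv2.inRange(h,(98,90,40),(125,255,255));m[:120]=0;m[270:]=0;m[:,:270]=0;m[:,370:]=0
cs,_=cv2.findContours(m,0,1);c=max(cs,key=cv2.contourArea)[:,0]
w=np.array([on(p,u,.105,1) for u in c]).astype(np.float32)*1000
print(c.min(0),c.max(0),cv2.minAreaRect(w))
```

```text
25.6 [0.4784394  0.07145972 0.23951474] [ 3.14138536e+00 -4.28446268e-06  1.51588659e+00]
[299 160] [340 225] ((480.0690002441406, 74.48876953125), (56.20745086669922, 33.5447883605957), 84.11796569824219)
```

View pics/w8.png

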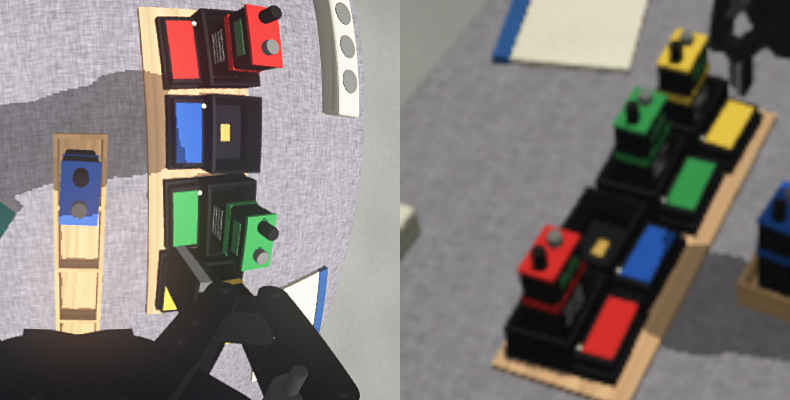

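Request:
arm_command --motion '[[[0, 0, 0.014], [0.0078, 0.0035, 0.04], 1], [[0, 0, 0], [0, 0, 0.08], 1], [[0, 0, 0], [0, 0, 0.08], 1], [[0, 0, 0], [0, 0, 0.08], 1], [[0, 0, 0], [0, 0, 0.06], 1], [[0, 0, 0], [0, 0, 0.0325], 1], [[0, 0, 0], [0, 0, 0], 0.6], [[0, 0, 0], [0, 0, 0], 0.2], [[0, 0, 0], [0, 0, 0], 0.2], [[0, 0, 0], [0, 0, 0], 0.2]]'

```text
t: 26.7
ee_pos: [0.4806, 0.0746, 0.0919]
tcp_rot: [3.14, -0.001, 1.47]
ft_force: [-1.1, -0.4, 3.9]
opening: 0.0335
grasp_force: 40.2
```

Request:
arm_command --motion '[[[0, 0, 0], [0, 0, 0], 0.2], [[0, 0, 0], [0, 0, 0], 0.2], [[0, 0, 0], [0, 0, 0], 0.2], [[0, 0, 0], [0, 0, 0], 0.2], [[0, 0, 0], [0, 0, 0], 0.2]]'

```text
t: 27.2
ee_pos: [0.4806, 0.0747, 0.0919]
tcp_rot: [3.139, -0.001, 1.47]
ft_force: [-0.2, -0.7, 7.2]
opening: 0.0335
grasp_force: 40.4
```

Request:
arm_command --motion '[[[0, 0, 0], [0, 0, -0.03], 0.2], [[0, 0, 0], [0, 0, -0.07], 0.2], [[0, 0, 0], [0, 0, -0.09], 0.2], [[0, 0, 0], [0, 0, -0.09], 0.2], [[0, 0, 0], [0, 0, -0.0825], 0.2], [[0, 0, 0], [0.0125, 0.035, 0], 0.2], [[0, 0, 0], [0.025, 0.07, 0], 0.2], [[0, 0, 0], [0.037, 0.104, 0], 0.2], [[0, 0, 0], [0.037, 0.104, 0], 0.2], [[0, 0, 0], [0.025, 0.07, 0], 0.2]]'

```text
t: 28.2
ee_pos: [0.6397, 0.114, 0.2353]
tcp_rot: [3.141, -0.0, 1.47]
ft_force: [-0.8, -0.2, -1.5]
opening: 0.0334
grasp_force: 40.7
```

Request:
arm_command --motion '[[[0, 0, 0], [0.0125, 0.035, 0], 0.2], [[0, 0, -0.0183], [0, 0, 0], 0.2], [[0, 0, -0.0183], [0, 0, 0], 0.2], [[0, 0, 0], [0, 0, 0], 0.2], [[0, 0, 0], [0, 0, 0], 0.2]]'

```text
t: 28.7
ee_pos: [0.6521, 0.117, 0.2359]
tcp_rot: [3.142, -0.0, 1.583]
ft_force: [-0.1, 0.3, -1.1]
opening: 0.0336
grasp_force: 40.8
```

Request:
arm_command --motion '[[[0, 0, 0], [0, 0.002, 0.03], 0.2], [[0, 0, 0], [0, 0, 0.06], 0.2], [[0, 0, 0], [0, 0, 0.07], 0.2], [[0, 0, 0], [0, 0, 0.06], 0.2], [[0, 0, 0], [0, 0, 0.04], 0.2], [[0, 0, 0], [0, 0, 0.02], 0.2], [[0, 0, 0], [0, 0, 0.01], 0.2], [[0, 0, 0], [0, 0, 0.01], 0.2], [[0, 0, 0], [0, 0, 0.005], 0.2], [[0, 0, 0], [0, 0, 0], 0.2]]'

```text
t: 29.7
ee_pos: [0.6532, 0.1171, 0.1138]
tcp_rot: [3.141, -0.0, 1.585]
ft_force: [0.9, -1.1, -1.5]
opening: 0.0334
grasp_force: 40.7
```

Request:
arm_command --motion '[[[0, 0, 0], [0, 0, 0.005], 0.2], [[0, 0, 0], [0, 0, 0.004], 0.2], [[0, 0, 0], [0, 0, 0], 0.2]]'

```text
t: 30.0
ee_pos: [0.653, 0.117, 0.1097]
tcp_rot: [-3.141, 0.0, 1.585]
ft_force: [-0.3, -0.5, -2.1]
opening: 0.0338
grasp_force: 40.7
```

Request:
arm_command --motion '[[[0, 0, 0], [0, 0, 0.005], 0.2], [[0, 0, 0], [0, 0, 0.004], 0.2], [[0, 0, 0], [0, 0, 0.002], 0.2], [[0, 0, 0], [0, 0, 0], 0.2]]'

```text
t: 30.4
ee_pos: [0.6531, 0.117, 0.107]
tcp_rot: [3.14, -0.0, 1.585]
ft_force: [-3.2, 0.2, 7.1]
opening: 0.0338
grasp_force: 42.0
```

Request:
arm_command --motion '[[[0, 0, 0], [0, 0, -0.003], 0.5], [[0, 0, 0], [0, 0, 0], 0.7], [[0, 0, 0], [0, 0, 0], 0.9], [[0, 0, 0], [0, 0, 0], 0.9], [[0, 0, 0], [0, 0, 0], 0.9], [[0, 0, 0], [0, 0, -0.04], 1], [[0, 0, 0], [0, 0, -0.08], 1], [[0, 0, 0], [0, 0, -0.08], 1], [[0, 0, 0], [0, 0, -0.08], 1], [[0, 0, 0], [0, 0, -0.05], 1]]'

```text
t: 31.4
ee_pos: [0.6533, 0.1171, 0.2415]
tcp_rot: [3.139, -0.0, 1.585]
ft_force: [0.8, -0.2, 0.2]
opening: 0.085
grasp_force: 0.0
```

Request:
arm_command --motion '[[[0, 0, 0], [0, -0.04, 0], 1], [[0, 0, 0], [0, -0.08, 0], 1], [[0, 0, 0], [0, -0.1, 0], 1], [[0, 0, 0], [0, -0.1, 0], 1], [[0, 0, 0], [0, -0.08, 0], 1], [[0, 0, 0], [0, -0.04, 0], 1], [[0, 0, 0], [0, 0, 0], 1], [[0, 0, 0], [0, 0, 0], 1]]'

```text
t: 32.2
ee_pos: [0.4775, 0.1146, 0.239]
tcp_rot: [3.14, -0.0, 1.585]
ft_force: [-0.0, 0.2, -0.3]
opening: 0.0852
grasp_force: 0.0
```

Run:
```python
from h import *
from plant import r
s=r.observe();print(s['t'],s['ee_pos'])
a=r.get_image('top');q=r.get_image('side')['pixels']
for k in H:
    for c in blobs(a['pixels'],k,40):
        w=np.array([on(a,u,.12) for u in c]).astype(np.float32);print(k,[np.round(v) for v in cv2.minAreaRect(w*1000)])
cv2.imwrite('pics/end.png',np.hstack([cv2.resize(a['pixels'][120:200,230:370],(400,229*400//400)),cv2.resize(q[130:290,200:330],(390,480))[:229]])[:,:,::-1] if 0 else np.vstack([cv2.resize(a['pixels'][125:190,230:370],(560,260)),cv2.resize(q[130:240,200:400],(560,308))])[:,:,::-1])
```

```text
32.2 [0.47746213 0.11460604 0.23902558]
red [array([649., 208.]), array([33., 65.]), np.float64(1.0)]
yellow [array([643., -76.]), array([42., 59.]), np.float64(1.0)]
yellow [array([583., -69.]), array([30., 65.]), np.float64(2.0)]
yellow [array([ -10., -807.]), array([25., 47.]), np.float64(88.0)]
yellow [array([ 202., -807.]), array([44., 26.]), np.float64(2.0)]
yellow [array([ 413., -807.]), array([46., 26.]), np.float64(2.0)]
yellow [array([  97., -807.]), array([22., 45.]), np.float64(88.0)]
yellow [array([ 308., -807.]), array([23., 47.]), np.float64(88.0)]
yellow [array([216., 804.]), array([45., 25.]), np.float64(2.0)]
yellow [array([321., 804.]), array([46., 26.]), np.float64(2.0)]
yellow [array([428., 804.]), array([47., 26.]), np.float64(2.0)]
yellow [array([ 519., -806.]), array([23., 45.]), np.float64(88.0)]
yellow [array([ 625., -807.]), array([23., 46.]), np.float64(88.0)]
yellow [array([532., 804.]), array([44., 26.]), np.float64(2.0)]
yellow [array([638., 804.]), array([26., 48.]), np.float64(89.0)]
yellow [array([ 730., -807.]), array([45., 26.]), np.float64(1.0)]
yellow [array([743., 805.]), array([46., 26.]), np.float64(0.0)]
yellow [array([114., 804.]), array([42., 26.]), np.float64(5.0)]
green [array([649.,  20.]), array([30., 56.]), np.float64(1.0)]
green [array([587.,  17.]), array([30., 59.]), np.float64(2.0)]
green [array([563., 398.]), array([44., 24.]), np.float64(3.0)]
blue [array([ 864., -184.]), array([ 13., 188.]), np.float64(14.0)]
blue [array([651., 115.]), array([33., 56.]), np.float64(2.0)]
blue [array([589.,  93.]), array([27., 30.]), np.float64(2.0)]
```

View pics/end.png

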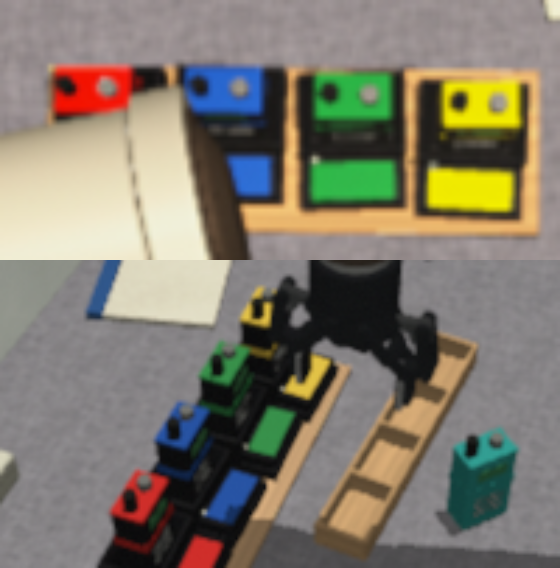

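All four radios stand upright in their own colour's charger, and the gripper is clear of them.

```bash
python3 -c "
from plant import r
print(r.finish_job())"
```

```text
the job is handed in; nothing more can be done
None
```

The four radios were seated upright in the chargers of their own colours, in the order red, yellow, green, blue, each set down and let go, by about 32 s; the job is handed in, the verdict was not shown, and the bottle and carton were not approached.

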